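Pin back the belt tension arm of a fruit pulper

TASK

The belt is off the pulper's drive for washing. Take the T-handled locking pin out of the tool block, put it through the eye of the sprung tension arm, and use it to swing the arm back against its spring; feel for the lock hole in the plate underneath with a light touch and push the pin fully home, so that it stands upright, collar down on the eye, and keeps the tension wheel held back when you let go. Do not force the pin against the plate, never let the arm snap back, and leave the other tools, the bowl and the bottle alone.

Things in the scene. Friction and masses are not known exactly. Their poses are not given: they have to be found in the camera images.
- drive_base: Drive base of a fruit pulper: fixed white box 340 x 360 mm with a flat steel deck, open above. Origin at the centre of its underside on the bench, axes level, z up, front facing -x; deck top 110 mm above the bench. On the deck's far half stand two belt pulleys (140 and 60 mm across, up to 76 mm above the deck); the tension arm is on the near half.
- tension_arm (a joint): Swing of the sprung tension arm about its upright pivot, rad: 0 at rest on its stop; grows as it is swung back, counter-clockwise from above (the eye then moves broadly to the base's -y side); stop at 0.95. Dark steel bell crank: tension wheel on one end, eye on the other. The spring pushes back at the eye with about 3 N at rest, 6 N at 0.65 rad.
- pivot_top (a point): Point on the arm's pivot axis, level with the top of the eye, 150 mm above the bench (40 mm above the deck).
- eye_top (a point): Centre of the hole in the arm's eye, on the eye's top face, 150 mm above the bench; it moves with the arm, 105 mm from the pivot axis. The eye is a dark steel block 30 x 30 mm, 18 mm thick, with an upright through hole of 14 mm, top edge chamfered 1.5 mm. The top of the lock plate is 6 mm below the eye.
- plate_top (a point): A point on the flat top of the steel lock plate (not its hole), 126 mm above the bench. Plate 50 x 156 x 16 mm, lying on the deck under the eye's whole swing. Its single through hole, 13.5 mm, chamfered 1.5 mm, is 105 mm from the pivot axis. The plate is clamped at a new angle for each belt: the eye meets the hole somewhere from 0.35 to 0.79 rad. Not measured: feel for it.
- tension_wheel_top (a point): Centre of the top of the tension wheel: a black grooved roller, 60 mm across and 24 mm tall, its top 59 mm above the deck, on the arm's other end, 82 mm from the pivot axis.
- pin_grip (a point): Centre of the handle of the locking pin, a plain steel pin standing in one hole of the tool block. Handle: flat-sided T bar, 44 mm long (own x), 16 mm thick (own y), 22 mm high; its centre is 25 mm above the underside of the pin's collar (21 mm across, resting on the block) and 63 mm above the tip. Mass about 0.11 kg.
- pin_tip (a point): Centre of the pin's tapered tip; own z runs up the pin. The round shank, lightly oiled like eye and plate, is 12 mm across, 38 mm from tip to the underside of the collar. Fully home, the collar rests on the eye and the tip stands 2 mm above the deck, 14 mm deep in the lock plate.
- tool_block: White plastic block fixed on the bench, 190 x 50 mm, 46 mm high, origin at the centre of its underside, with three upright through holes of 14 mm, 68 mm apart along its own x. The locking pin, the hex key and the nut driver stand in them in any order.
- key_mid (a point): Middle of the hex key standing in the block (35 mm above the block): 8 mm dark rod with a round cross bar 76 mm long, 75 mm above the block. Leave it.
- driver_mid (a point): Middle of the nut driver standing in the block (43 mm above the block): black round handle 28 mm across, 86 mm high. Leave it.
- bowl: Steel bowl, 170 mm across, 60 mm high, origin at the centre of its underside. Leave it.
- oil_bottle: White oil bottle with a red cap, 56 mm across, 160 mm high, origin at the centre of its underside. Leave it.

How it is judged:
On the way, in this order (a step that is already met when the one before it is completed fails the run):
1. the pin is through the eye of the arm (horizontal distance between pin_tip and eye_top below 0.006 m and z of pin_tip in the frame of drive_base below 0.14 m), for 0.1 s.
2. the arm is swung back more than 0.25 rad with the pin in its eye (value of joint tension_arm above 0.25 rad and horizontal distance between pin_tip and eye_top below 0.008 m and z of pin_tip in the frame of drive_base below 0.14 m), for 0.1 s.
At the end, for the whole second after the job is handed in: The arm is held back (joint above 0.28 rad) by the pin alone: pin through the eye (within 6 mm), home in the lock plate (tip no more than 5.5 mm above the deck, 2 mm when the collar is down), upright within 0.12 rad, everything released and at rest (value of joint tension_arm above 0.28 rad and z of pin_tip in the frame of drive_base below 0.1155 m and horizontal distance between pin_tip and eye_top below 0.006 m and angle between pin_tip's own z axis and vertical below 0.12 rad and linear speed of lock_pin below 0.02 m/s and velocity of joint tension_arm between -0.1 and 0.1 rad/s); the robot touches nothing.
It fails at once if the pin is forced against the arm or plate with more than 50 N (contact force between lock_pin and drive_base above 50 N).
It fails at once if the arm snaps back faster than 5 rad/s (velocity of joint tension_arm below -5 rad/s).
It fails at once if the hex key, nut driver, bowl or bottle is shifted by more than 20 mm (distance of any of key_mid, driver_mid, bowl, oil_bottle from where it was at the start of the episode above 0.02 m).
It also fails if it takes over 72 s, if anything falls off the work surface, if the arm or the gripper's body presses on something with over 40 N, if the wrist force passes 120 N, or if a joint passes its speed limit or range.

ROBOT

A 6-joint arm with a two-finger parallel gripper is mounted at the origin on the work surface. World frame = base frame: x ahead of the robot, y to its left, z up, the work surface at z = 0. Lengths are in m, angles in rad, forces in N, time in s.
With the tool pointing down it reaches from about 0.35 to 0.85 m from the base axis. Payload 8.1 kg.
Tool frame: the origin (TCP) lies where the fingers leave the gripper's body, on its centre line; the fingertips stand 73 mm ahead of it and the grasp point (between the pads) lies 54 mm ahead of it; z points along the fingers, y is the direction in which the jaws open and shut (so a half turn about z gives the same grasp; the last joint's range is limited). The gripper opens to 85 mm and grips with 20 to 120 N. Pads are 22 mm wide; open, the fingers measure 114 mm over their backs; the gripper's body (76 mm by 85 mm) begins 54 mm behind the grasp point. The pads swing forward as they close: fully open they stand 13 mm farther back than shut.
Start: joints at [1.08, 0.13, 1.488, -0, 1.523, -0.085], TCP at [0.237, 0.551, 0.304] pointing down, gripper open.
Joint ranges: [-2.96, 2.96], [-0.89, 2.26], [0.02, 2.5], [-1.34, 4.48], [0, 2.73], [-2.66, 2.66]. Speed limits (rad/s): [2.39, 2.39, 2.79, 3.14, 3.14, 3.14].

INTERFACE

Orientations are given as a unit quaternion [w, x, y, z].
In Python, from bench import * gives the robot as it stands. The module is installed in compiled form; this text tells all that it offers.
- The arm moves only by the shell command python3 -m inch 'ROWS' [FORCE]. ROWS is JSON, a list of rows, each an object of numbers: "tx", "ty", "tz": the shift along the tool's x, y, z in cm; "twist": the turn about the tool's z in rad; "fingers": the gripper command: -1 is shut, 1 is fully open, values between are in proportion. In form: [{"tx": .., "ty": .., "tz": .., "twist": .., "fingers": ..}, ...]. A call has 1 to 8 rows; each row is the pose to reach, as a shift and turn from the pose commanded when the call began, along the tool's axes at that moment; what a row does not reach only later rows make up. A row lasts 1/10 s, in which the tool goes at most 50 mm and 8.59 degrees, less where a joint would pass 70% of its speed; a pose out of reach is approached as far as the arm can. A call with a gripper value outside its range is refused whole. The fingers move at their own pace and stop on an object; FORCE is the grip in N (left out, the last holds). Time passes only in rows, so rows that repeat a pose let the fingers close. It gives the time, the measured TCP pose, the force and the opening at its end, in the units of the state.
- get_obs(): the state, without advancing time (a new reading comes with each control period).
- camera(name): name is "side" or "top" or "wrist"; returns the picture (480x640x3 uint8, blue, green, red); there is no depth.
- get_calibration(name): a dict with "fx", "fy", "cx", "cy" (pixels), "rvec" (rotation vector, rad) and "tvec" (3), from world to camera coordinates, as OpenCV has them. Camera axes: x right, y down, z forward; pixel columns grow to the right and rows downward; lengths in m; the calibration is good to about 2 mm. A picture is of the moment at which its call begins: read the wrist's pose just before it. get_calibration takes no time and is no camera call; for the wrist camera it gives the pose at the moment of the call.
- job_done(): hands the job in, once; it reports no verdict.
The state is a dict: "time": time; "joint_positions": joint angles; "joint_vel": joint speeds; "effort": joint torques, N m; "tcp_pos": TCP position; "tcp_rot": TCP orientation; "force": force on the tool from outside, world axes, zero at the start; "moment": the same for the moment, N m; "opening": finger opening in m.
Only numpy, scipy, OpenCV 4.12 (cv2) and the standard library are available. Lean on these libraries where they do the work, as an engineer would, in place of code of your own. Each camera call takes 0.05 s, during which the arm holds its last target. There are 200 camera calls.

## Working session

There is one attempt and no reset: what is moved stays moved. The work goes in short steps, Python scripts to look and compute and a shell command to move; the robot and the scene stay as the last step left them, time stands still between calls to the robot, and variables do not carry over. Pictures are saved under pics/ and viewed, about 8 in all and at most 12, crops included, and the job is handed in when it is done.

```bash
mkdir -p pics
cat > h.py <<'E'
from bench import *
import numpy as np, cv2
from scipy.spatial.transform import Rotation as R
def ray(c,u,v):
    K=np.array([[c['fx'],0,c['cx']],[0,c['fy'],c['cy']],[0,0,1]])
    Rm=R.from_rotvec(np.ravel(c['rvec'])).as_matrix(); t=np.ravel(c['tvec'])
    return -Rm.T@t, Rm.T@np.linalg.inv(K)@np.array([u,v,1.])
def onz(c,u,v,z):
    o,d=ray(c,u,v); return o+d*(z-o[2])/d[2]
def proj(c,p):
    K=np.array([[c['fx'],0,c['cx']],[0,c['fy'],c['cy']],[0,0,1]])
    return cv2.projectPoints(np.array([p],float),np.ravel(c['rvec']),np.ravel(c['tvec']),K,None)[0].ravel()
def tool(p):  # world point -> tool-frame offset cm from TCP, 
    o=get_obs(); w,x,y,z=o['tcp_rot']
    return R.from_quat([x,y,z,w]).inv().apply(np.array(p)-o['tcp_pos'])*100
E
python3 - <<'E'
from h import *
o=get_obs(); print(o)
for n in ["top","side"]:
    cv2.imwrite(f"pics/{n}0.png",camera(n)); print(n,get_calibration(n))
E
```

```text
{'time': 0.0, 'joint_positions': array([ 1.07963668e+00,  1.31147279e-01,  1.48927988e+00, -1.89662067e-06,
        1.52295588e+00, -8.54258084e-02]), 'joint_vel': array([0.00023483, 0.00124252, 0.00061785, 0.00081144, 0.00161733,
       0.00073852]), 'effort': array([-5.98751976e-04, -5.69437373e+01, -5.00522268e+01, -2.54736542e-04,
        1.57691503e-02,  1.27413182e-05]), 'tcp_pos': array([0.2366194 , 0.55093379, 0.30285225]), 'tcp_rot': array([-2.53608686e-04,  2.01478158e-01,  9.79492599e-01, -8.58515733e-04]), 'force': array([-0.14319909, -0.42607748,  0.51717455]), 'moment': array([0.02168915, 0.00186125, 0.06937811]), 'opening': 0.08491373678419094}
top {'fx': 585.9028475967812, 'fy': 585.9028475967812, 'cx': 320.0761279434356, 'cy': 244.76465916807032, 'rvec': array([ 2.13842793, -2.11750986,  0.17877618]), 'tvec': array([-0.0911489 ,  0.57299776,  1.66373769])}
side {'fx': 489.8772168682964, 'fy': 489.8772168682964, 'cx': 317.1743731411885, 'cy': 247.12988551268683, 'rvec': array([ 2.2490414 , -0.57959172,  0.22625245]), 'tvec': array([-0.54574807,  0.21634559,  1.04031828])}
```

View pics/top0.png

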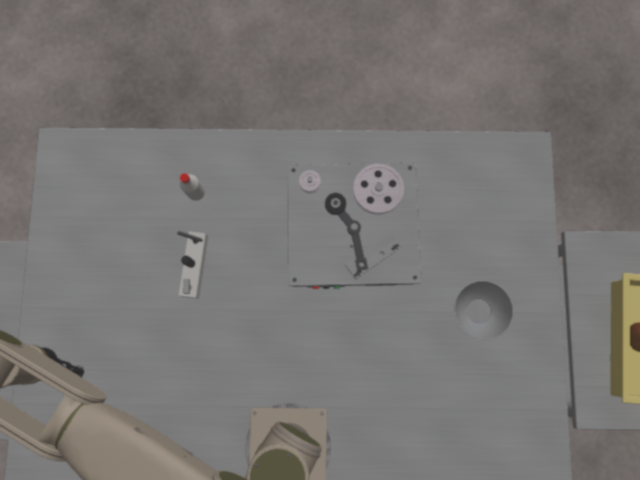

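View pics/side0.png

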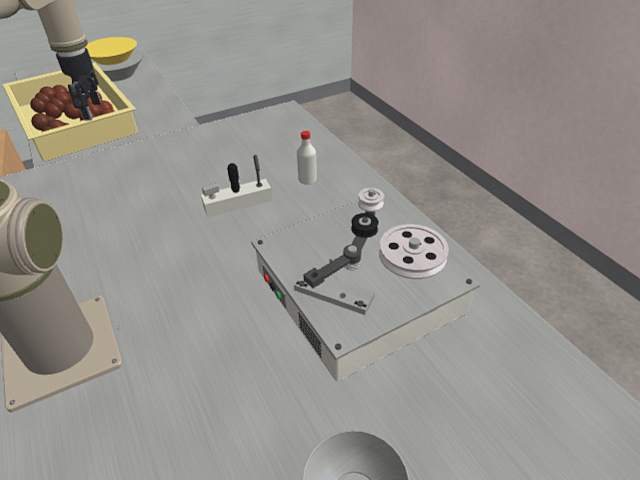

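The top view shows the tool block at about (192,264), with the pin at its near end (186,287), the driver at (188,261) and the key at (190,237). The pivot is at (354,227), the eye at (361,266) and the wheel at (336,203). The side view agrees, and the plate runs from (297,287) to (375,300) there.

Run:
```python
from h import *
c=get_calibration("top"); s=get_calibration("side")
for n,u,v,z in [("pin",186,287,.08),("driver",188,261,.13),("key",190,237,.12),("pivot",354,227,.15),("eye",361,266,.15),("wheel",336,203,.169),("holeA",396,247,.126),("holeB",383,252,.126),("bs1",290,286,.11),("bs2",420,284,.11)]:
    p=onz(c,u,v,z); print(n,p.round(3),"side px",proj(s,p).round(0),"tool cm",tool(p).round(1))
im=cv2.imread("pics/top0.png")
a=cv2.resize(im[220:310,160:220],None,fx=5,fy=5,interpolation=cv2.INTER_CUBIC)
b=cv2.resize(im[195:290,320:410],None,fx=5,fy=5,interpolation=cv2.INTER_CUBIC)
o=np.zeros((475,750,3),np.uint8);o[:450,:300]=a;o[:475,300:750]=b
cv2.imwrite("pics/crop0.png",o)
w=get_calibration("wrist"); print(w, ray(w,320,240))
```

```text
pin [0.443 0.294 0.08 ] side px [208. 187.] tool cm [-29.1 -15.4  22.3]
driver [0.511 0.28  0.13 ] side px [230. 167.] tool cm [-35.9 -14.1  17.3]
key [0.58 0.28 0.12] side px [255. 163.] tool cm [-42.3 -11.3  18.3]
pivot [ 0.607 -0.179  0.15 ] side px [351. 251.] tool cm [-62.9 -52.5  15.4]
eye [ 0.498 -0.199  0.15 ] side px [309. 275.] tool cm [-53.6 -58.5  15.4]
wheel [ 0.67  -0.129  0.169] side px [364. 221.] tool cm [-66.7 -45.3  13.5]
holeA [ 0.556 -0.298  0.126] side px [360. 305.] tool cm [-62.9 -65.3  17.8]
holeB [ 0.542 -0.261  0.126] side px [344. 296.] tool cm [-60.1 -62.6  17.8]
bs1 [ 0.446 -0.003  0.11 ] side px [249. 242.] tool cm [-41.1 -42.6  19.4]
bs2 [ 0.455 -0.365  0.11 ] side px [331. 357.] tool cm [-56.2 -75.5  19.4]
{'fx': 366.66601883665356, 'fy': 366.66601883665356, 'cx': 317.01506750921146, 'cy': 240.08349668196692, 'rvec': array([-2.42529493, -1.59855622, -0.21894941]), 'tvec': array([-0.59964821, -0.03537466,  0.37933313])} (array([0.17375367, 0.57831214, 0.37428291]), array([ 0.2509145 , -0.09970703, -0.96289498]))
```

View pics/crop0.png

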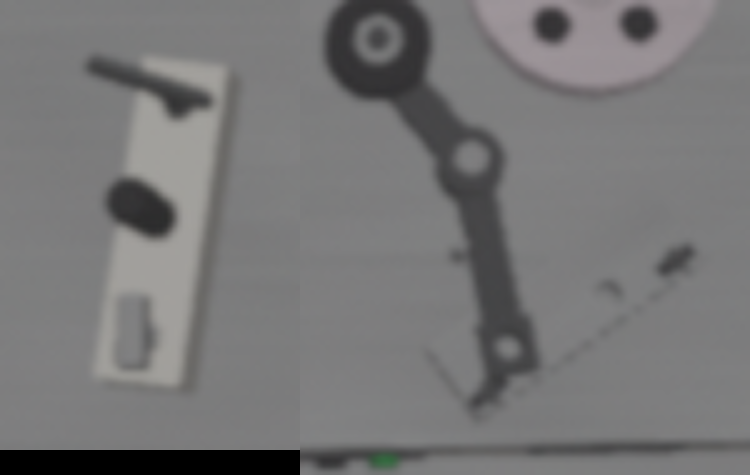

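The pin handle's long axis lies roughly along world x. An arc near (382,253) is 105 mm from the pivot, so it is probably the lock hole, at about 0.72 rad. I'll still feel for it. Next I move above the pin.

```bash
python3 -m inch '[{"tx":-29.1,"ty":-15.4,"tz":2,"twist":-0.327,"fingers":1},{"tx":-29.1,"ty":-15.4,"tz":2,"twist":-0.327,"fingers":1},{"tx":-29.1,"ty":-15.4,"tz":2,"twist":-0.327,"fingers":1},{"tx":-29.1,"ty":-15.4,"tz":2,"twist":-0.327,"fingers":1},{"tx":-29.1,"ty":-15.4,"tz":2,"twist":-0.327,"fingers":1},{"tx":-29.1,"ty":-15.4,"tz":2,"twist":-0.327,"fingers":1},{"tx":-29.1,"ty":-15.4,"tz":2,"twist":-0.327,"fingers":1},{"tx":-29.1,"ty":-15.4,"tz":2,"twist":-0.327,"fingers":1}]' 40
python3 - <<'E'
from h import *
c=get_calibration("wrist"); im=camera("wrist"); cv2.imwrite("pics/w1.png",im); np.save("w1.npy",c,allow_pickle=True)
o=get_obs(); print(o['time'],o['tcp_pos'],o['tcp_rot'],o['force'],proj(c,[.443,.294,.082]))
g=im.astype(int); print(g.shape)
E
```

```text
time: 0.9
tcp_pos: [0.4454, 0.2913, 0.283]
tcp_rot: [-0.0, 0.042, 0.999, -0.001]
force: [-0.7, 0.5, -0.1]
opening: 0.0852
0.95 [0.44428983 0.29308619 0.28323386] [-4.70268562e-04  4.13201278e-02  9.99145777e-01 -3.75809718e-04] [-0.09533406 -0.24227817  0.48736763] [320.10418675 226.69164096]
(480, 640, 3)
```

View pics/w1.png

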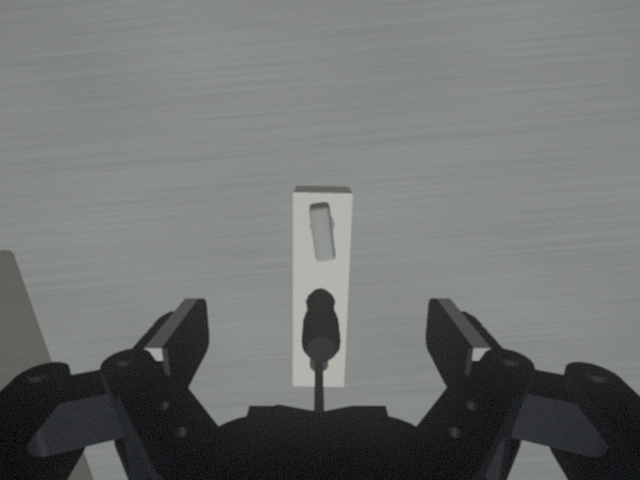

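The wrist view shows the block at x 293–352 and the pin handle from (319,204) to (326,260), turned slightly from the block. The driver and key are further down. Next I measure the handle exactly.

Run:
```python
from h import *
c=np.load("w1.npy",allow_pickle=True).item(); im=cv2.imread("pics/w1.png")
g=cv2.cvtColor(im,cv2.COLOR_BGR2GRAY)
print(g[232,295:350:2], g[200:264:3,322])
m=np.zeros_like(g); m[205:270,296:349]=((g[205:270,296:349]>150)&(g[205:270,296:349]<178)).astype(np.uint8)
m=np.zeros_like(g); r=g[197:272,297:348]; m[197:272,297:348]=(r<165)*255
m=cv2.morphologyEx(m,cv2.MORPH_OPEN,np.ones((5,5),np.uint8))
cs=max(cv2.findContours(m,0,2)[0],key=cv2.contourArea)
W=np.array([onz(c,u,v,.093)[:2] for u,v in cs[:,0].astype(float)],np.float32)
(cx,cy),sz,a=cv2.minAreaRect(W); b=cv2.boxPoints(((cx,cy),sz,a)); print(cx,cy,sz,a,cv2.minAreaRect(cs))
for z in (.082,.071): print([onz(c,u,v,z)[:2].round(4) for u,v in [(319,204),(326,260),(322,232)]])
```

```text
[176 177 178 177 178 178 177 178 163 136 143 144 146 146 144 143 145 135
 113 164 178 177 176 177 177 178 178 179] [176  91  88 132 144 141 144 143 146 147 145 148 148 146 147 146 146 147
 148 146 157 179]
0.44399526715278625 0.29564183950424194 (0.04491007328033447, 0.017890937626361847) 0.4860379993915558 ((322.5693359375, 230.69305419921875), (59.20471954345703, 24.477916717529297), 84.2894058227539)
[array([0.4255, 0.2946]), array([0.4701, 0.2964]), array([0.4473, 0.2951])]
[array([0.4274, 0.2945]), array([0.4739, 0.2964]), array([0.4501, 0.295 ])]
```

Run:
```python
from h import *
c=np.load("w1.npy",allow_pickle=True).item(); im=cv2.imread("pics/w1.png")
g=cv2.cvtColor(im,cv2.COLOR_BGR2GRAY)
m=np.zeros_like(g); r=g[197:272,300:346]; m[197:272,300:346]=((r<163)&(r>120))*255
m=cv2.morphologyEx(m,cv2.MORPH_OPEN,np.ones((7,7),np.uint8))
cs=max(cv2.findContours(m,0,2)[0],key=cv2.contourArea)
W=np.array([onz(c,u,v,.082)[:2] for u,v in cs[:,0].astype(float)],np.float32)
rc=cv2.minAreaRect(W); print(rc, cv2.boxPoints(rc))
l=cv2.fitLine(W,cv2.DIST_L2,0,.01,.01).ravel(); print(l, np.arctan2(l[1],l[0]))
p=[*rc[0],.071]; t=tool(p); print(t, "tz for grasp at pt:",t[2]-5.4)
w=get_obs()['tcp_rot']; Rm=R.from_quat([w[1],w[2],w[3],w[0]]).as_matrix(); print(Rm[:,0], np.arctan2(Rm[1,0],Rm[0,0]))
```

```text
((0.4496271014213562, 0.29409483075141907), (0.04119725897908211, 0.015044533647596836), 3.144733428955078) [[0.4286468  0.30047575]
 [0.42947215 0.2854539 ]
 [0.4706074  0.28771392]
 [0.46978205 0.30273578]]
[ 0.99991256 -0.01322382  0.4488001   0.29358205] -0.013224201
[-0.54286169  0.16135208 21.22278106] tz for grasp at pt: 15.822781064567431
[-9.96584852e-01  8.25700158e-02  9.08676685e-04] 3.0589284900978804
```

```bash
python3 -m inch '[{"tx":-0.54,"ty":0.16,"tz":4,"twist":-0.13,"fingers":0.2},{"tx":-0.54,"ty":0.16,"tz":8,"twist":-0.13,"fingers":0.2},{"tx":-0.54,"ty":0.16,"tz":12,"twist":-0.13,"fingers":0.2},{"tx":-0.54,"ty":0.16,"tz":14.5,"twist":-0.13,"fingers":0.2},{"tx":-0.54,"ty":0.16,"tz":15.7,"twist":-0.13,"fingers":0.2},{"tx":-0.54,"ty":0.16,"tz":15.7,"twist":-0.13,"fingers":0.2}]' 40
python3 - <<'E'
from h import *
c=get_calibration("wrist"); im=camera("wrist"); o=get_obs(); print(o['tcp_pos'],o['tcp_rot'],o['force'],o['opening'])
s=camera("side")
a=cv2.resize(s[140:230,180:290],(550,450),interpolation=cv2.INTER_CUBIC)
b=im[180:480,160:480]; out=np.zeros((450,790,3),np.uint8); out[:300,:240]=cv2.resize(b,(240,300)); out[:,240:]=a
cv2.imwrite("pics/g1.png",out)
E
```

```text
time: 1.55
tcp_pos: [0.4472, 0.2963, 0.1251]
tcp_rot: [-0.002, -0.026, 1.0, -0.001]
force: [-0.4, -0.0, -0.0]
opening: 0.0515
[0.44839349 0.29673766 0.126945  ] [-4.21450913e-04 -2.60562049e-02  9.99660385e-01 -1.09827632e-04] [ 1.15515748  0.33734368 -0.11307911] 0.05128568285931665
```

View pics/g1.png

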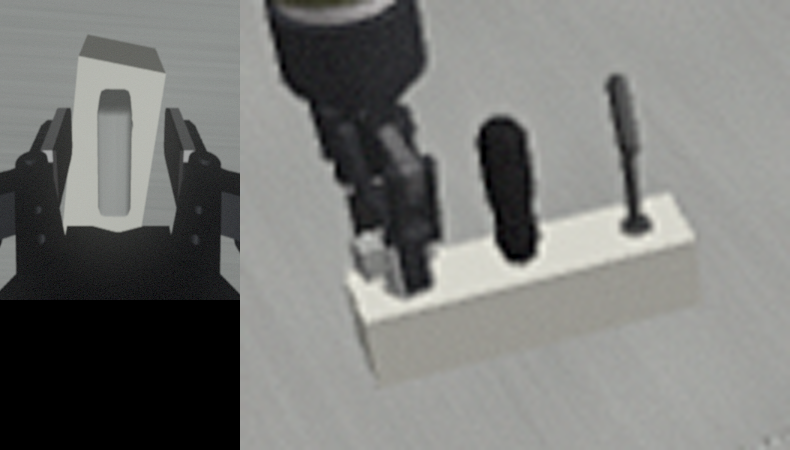

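The handle is square between the open pads in the wrist view at crop (115,160), and the side view shows the fingers around it and clear of the block. Next I find its exact centre relative to the tool.

Run:
```python
from h import *
c=get_calibration("wrist"); im=camera("wrist"); g=cv2.cvtColor(im,cv2.COLOR_BGR2GRAY)
m=((g<163)&(g>120)).astype(np.uint8)*255; m[:250]=0; m[430:]=0; m[:,:275]=0; m[:,350:]=0
m=cv2.morphologyEx(m,cv2.MORPH_OPEN,np.ones((7,7),np.uint8))
cs=max(cv2.findContours(m,0,2)[0],key=cv2.contourArea); print(cv2.boundingRect(cs), g[400,270:360:4], g[255:420:6,313])
W=np.array([onz(c,u,v,.082)[:2] for u,v in cs[:,0].astype(float)],np.float32)
rc=cv2.minAreaRect(W); print(rc, tool([*rc[0],.071]), get_obs()['tcp_pos'])
```

```text
(288, 283, 42, 102) [180 182 181 182 181 182 183 180 180 179 180 180 181 179 179 178 182 179
 180 155 138 136 139] [182 106  86  86  98 141 149 151 148 150 151 151 149 150 149 149 149 149
 151 149 148 151 181 180 180 177 140  46]
((0.44967782497406006, 0.29427096247673035), (0.040696777403354645, 0.014435856603085995), 2.617152214050293) [ 0.04391012 -0.28918337  5.78883996] [0.44981825 0.29709627 0.12889318]
```

```bash
python3 -m inch '[{"ty":-0.2,"fingers":-0.2},{"ty":-0.2,"fingers":-0.7},{"ty":-0.2,"fingers":-1},{"ty":-0.2,"fingers":-1},{"ty":-0.2,"fingers":-1},{"ty":-0.2,"fingers":-1}]' 60; python3 -c "
from h import *
print(get_obs())"
```

```text
{'time': 1.7, 'joint_positions': array([ 4.88533042e-01,  1.22658164e-01,  1.82989410e+00,  1.06952725e-04,
        1.18608459e+00, -1.13408806e+00]), 'joint_vel': array([-0.00631274, -0.0100473 , -0.00653935, -0.00046588, -0.00063131,
       -0.00240455]), 'effort': array([ 1.37159983e-01, -4.97360802e+01, -4.33739555e+01,  1.19248516e-02,
        5.73836581e-02,  8.02582683e-03]), 'tcp_pos': array([0.44981825, 0.29709627, 0.12889318]), 'tcp_rot': array([ 1.30041936e-03, -2.58894727e-02,  9.99663718e-01,  7.03964122e-04]), 'force': array([-0.30308221, -0.23624472,  0.21221686]), 'moment': array([-0.00664978, -0.0452342 ,  0.00179436]), 'opening': 0.051261758609795614}$[0]: bad value
```

```bash
python3 -m inch '[{"tx":0,"ty":-0.2,"tz":0,"twist":0,"fingers":-0.2},{"tx":0,"ty":-0.2,"tz":0,"twist":0,"fingers":-0.7},{"tx":0,"ty":-0.2,"tz":0,"twist":0,"fingers":-1},{"tx":0,"ty":-0.2,"tz":0,"twist":0,"fingers":-1},{"tx":0,"ty":-0.2,"tz":0,"twist":0,"fingers":-1},{"tx":0,"ty":-0.2,"tz":0,"twist":0,"fingers":-1}]' 60; python3 -c "
from h import *
o=get_obs();print(o['tcp_pos'],o['force'],o['moment'],o['joint_positions'])"
```

```text
time: 2.3
tcp_pos: [0.4498, 0.2943, 0.1283]
tcp_rot: [0.001, -0.025, 1.0, 0.0]
force: [-1.0, -1.0, 7.0]
opening: 0.0149
[0.44979277 0.2943347  0.12825936] [-0.96308749 -0.9575333   7.04887323] [-0.18808673  0.26479009  0.02935104] [ 4.84113123e-01  1.20328532e-01  1.83372718e+00 -1.18285031e-04
  1.18557198e+00 -1.13756900e+00]
```

```bash
python3 -m inch '[{"tx":0,"ty":0,"tz":-1,"twist":0,"fingers":-1},{"tx":0,"ty":0,"tz":-3,"twist":0,"fingers":-1},{"tx":0,"ty":0,"tz":-6,"twist":0,"fingers":-1},{"tx":0,"ty":0,"tz":-10,"twist":0,"fingers":-1},{"tx":0,"ty":0,"tz":-14,"twist":0,"fingers":-1},{"tx":0,"ty":0,"tz":-18,"twist":0,"fingers":-1},{"tx":0,"ty":0,"tz":-18,"twist":0,"fingers":-1}]'
python3 -m inch '[{"tx":-0.8,"ty":-18,"tz":0,"twist":0,"fingers":-1},{"tx":-0.8,"ty":-18,"tz":0,"twist":0,"fingers":-1},{"tx":-0.8,"ty":-18,"tz":0,"twist":0,"fingers":-1},{"tx":-0.8,"ty":-18,"tz":0,"twist":0,"fingers":-1},{"tx":-1.2,"ty":-36,"tz":0,"twist":0,"fingers":-1},{"tx":-1.2,"ty":-36,"tz":0,"twist":0,"fingers":-1},{"tx":-1.2,"ty":-36,"tz":0,"twist":0,"fingers":-1},{"tx":-1.2,"ty":-36,"tz":0,"twist":0,"fingers":-1}]'
python3 - <<'E'
from h import *
o=get_obs(); print(o['opening'],o['force'],tool([.499,-.198,.15]).round(2))
E
```

```text
time: 3.0
tcp_pos: [0.4511, 0.2952, 0.3149]
tcp_rot: [0.005, -0.026, 1.0, 0.003]
force: [1.4, 0.2, -1.8]
opening: 0.015
time: 3.8
tcp_pos: [0.4788, -0.068, 0.3066]
tcp_rot: [-0.0, -0.025, 1.0, -0.0]
force: [0.8, 0.6, -0.8]
opening: 0.0149
0.014872296292167402 [ 0.79136425  0.59511323 -0.7853094 ] [ -1.39 -13.08  15.67]
```

```bash
python3 -m inch '[{"tx":-1.4,"ty":-13.1,"tz":0.5,"twist":0,"fingers":-1},{"tx":-1.4,"ty":-13.1,"tz":0.5,"twist":0,"fingers":-1},{"tx":-1.4,"ty":-13.1,"tz":0.5,"twist":0,"fingers":-1},{"tx":-1.4,"ty":-13.1,"tz":0.5,"twist":0,"fingers":-1},{"tx":-1.4,"ty":-13.1,"tz":0.5,"twist":0,"fingers":-1}]'
python3 - <<'E'
from h import *
c=get_calibration("wrist"); im=camera("wrist"); np.save("w2.npy",c,allow_pickle=True); cv2.imwrite("pics/w2.png",im)
s=camera("side"); t=camera("top"); cv2.imwrite("pics/s2f.png",s); cv2.imwrite("pics/t2f.png",t)
o=get_obs(); print(o['tcp_pos'],o['tcp_rot'],proj(c,[.499,-.198,.15]))
a=cv2.resize(s[190:310,260:380],(480,480),interpolation=cv2.INTER_CUBIC)
out=np.zeros((480,800,3),np.uint8); out[:,:320]=im[:,160:480]; out[:,320:]=a
cv2.imwrite("pics/c2.png",out)
E
```

```text
time: 4.3
tcp_pos: [0.4996, -0.1954, 0.3012]
tcp_rot: [-0.001, -0.025, 1.0, 0.001]
force: [0.0, 1.1, -2.1]
opening: 0.0148
[ 0.49999454 -0.19383864  0.30180966] [-1.46234315e-04 -2.61640325e-02  9.99657623e-01  2.40831658e-04] [311.93220323 248.37869211]
```

View pics/c2.png

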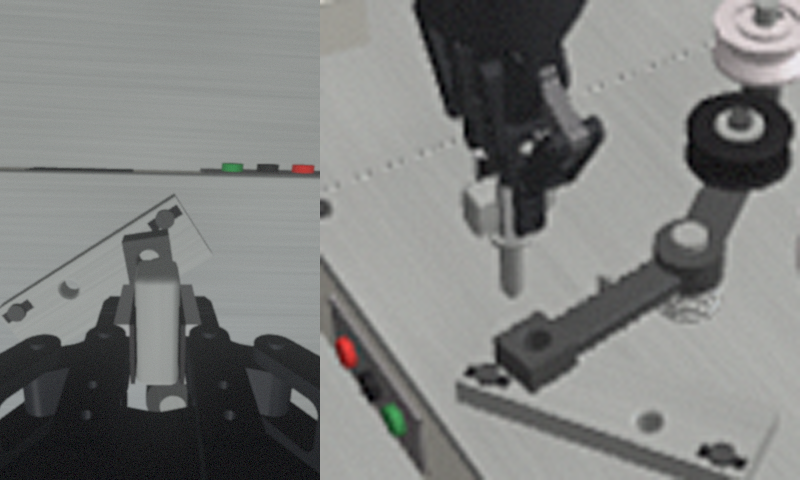

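Side view: the eye hole is at about (314.8,274.8), the pin tip at (307.8,263.8) and the lock hole at (342.5,295.5). Wrist view: the eye hole is at about (308,260) and the lock hole at (228,290). Next I work out their positions.

Run:
```python
from h import *
w=np.load("w2.npy",allow_pickle=True).item(); s=get_calibration("side"); t=get_calibration("top")
o=get_obs(); T=o['tcp_pos']; print("tcp",T)
S=cv2.cvtColor(cv2.imread("pics/s2f.png"),6); W=cv2.cvtColor(cv2.imread("pics/w2.png"),6); P=cv2.cvtColor(cv2.imread("pics/top0.png"),6)
def cen(g,x0,x1,y0,y1,dark=True):
    r=g[y0:y1,x0:x1].astype(float); r=255-r if dark else r; r=np.clip(r-np.median(r)-8,0,None)
    ys,xs=np.mgrid[y0:y1,x0:x1]; return (r*xs).sum()/r.sum(),(r*ys).sum()/r.sum()
e=cen(S,309,321,270,280); print("side eye",e,onz(s,*e,.15))
e=cen(P,357,367,260,269,False); print("top eye",e,onz(t,*e,.15))
e=cen(S,336,349,290,302); print("side hole",e,onz(s,*e,.126))
e=cen(P,376,388,247,258); print("top hole",e,onz(t,*e,.126))
e=cen(W,216,240,280,302); print("wrist hole",e,onz(w,*e,.126))
print("wrist eye",onz(w,308.5,260,.15))
print("pivot side",onz(s,260+(688-320)/4,190+236/4,.157),"top",onz(t,320+(471-300)/5,195+157/5,.157))
for z in(.181,.183,.185): print(z,"tip proj side",proj(s,[T[0],T[1],z]))
np.set_printoptions(linewidth=200)
print(S[258:268,300:318]); print(W[244:264,294:326:2])
```

```text
tcp [ 0.49999454 -0.19383864  0.30180966]
side eye (np.float64(314.4317718940937), np.float64(274.74541751527494)) [ 0.5079444  -0.20347923  0.15      ]
top eye (np.float64(361.4466858789625), np.float64(263.9663784822286)) [ 0.50404351 -0.19983875  0.15      ]
side hole (np.float64(341.30555555555554), np.float64(296.27962962962965)) [ 0.53663665 -0.26088075  0.126     ]
top hole (np.float64(381.8625954198473), np.float64(252.06870229007635)) [ 0.54144612 -0.25827918  0.126     ]
wrist hole (np.float64(227.6881974530655), np.float64(290.97032952606014)) [ 0.54158569 -0.25754065  0.126     ]
wrist eye [ 0.50687245 -0.19983697  0.15      ]
pivot side [ 0.60822641 -0.18223878  0.157     ] top [ 0.60724374 -0.17964705  0.157     ]
0.181 tip proj side [308.13462376 262.0448663 ]
0.183 tip proj side [308.09985421 261.31194298]
0.185 tip proj side [308.06498658 260.576952  ]
[[166 166 167 171 157  90  85  89  99 118 143 163 168 167 167 166 167 166]
 [167 164 166 168 155  87  83  93 100 121 140 164 168 167 166 166 166 166]
 [165 166 167 170 157  99  86  91 100 119 141 163 166 164 165 165 16
[... 1173 characters left out ...]
 157 152 138  95  85  83  81]
 [ 83  82  84 136 154 155 153 156 158 155 157 153 110  84  81  78]
 [ 83  78  78 138 154 153 153 153 156 157 156 156 124  83  83  83]
 [ 81  77  69 126 153 153 155 157 157 156 153 156 127  87  89  79]
 [ 81  76  62 107 151 155 159 156 159 153 146 134 109  84  85  85]
 [ 84  72  60  88 142 155 153 153 153 138 114  95  88  83  82  84]
 [ 82  70  60  64 121 141 134 140 134 108  84  82  78  84  84  82]
 [ 81  70  56  60  89 106 107 106 104  82  77  81  82  85  84  84]
 [ 82  74  63  73  84  87  84  84  84  81  82  83  91  82  87  86]
 [ 81  75  67  82  82  80  81  79  84  82  87  85  85  85  85  86]
 [ 84  70  74  82  84  81  86  86  88  85  86  88  85  83  86  81]]
```

Wrist and top views agree on the eye at about (0.506,-0.200) and the lock hole at about (0.5415,-0.258). I centre over the eye, lower to just above it and check.

```bash
python3 -m inch '[{"tx":-0.57,"ty":-0.65,"tz":0,"twist":0,"fingers":-1},{"tx":-0.57,"ty":-0.65,"tz":1.5,"twist":0,"fingers":-1},{"tx":-0.57,"ty":-0.65,"tz":2.5,"twist":0,"fingers":-1},{"tx":-0.57,"ty":-0.65,"tz":2.5,"twist":0,"fingers":-1},{"tx":-0.57,"ty":-0.65,"tz":2.5,"twist":0,"fingers":-1}]'
python3 - <<'E'
from h import *
w=get_calibration("wrist"); im=camera("wrist"); s=camera("side"); t=camera("top"); cv2.imwrite("pics/s3f.png",s); cv2.imwrite("pics/w3.png",im)
o=get_obs(); print(o['time'],o['tcp_pos'],o['force'],tool([.506,-.200,.15]),proj(w,[.506,-.200,.15]))
a=cv2.resize(s[235:295,290:350],(480,480),interpolation=cv2.INTER_CUBIC)
out=np.zeros((480,800,3),np.uint8); out[:,:320]=im[:,160:480]; out[:,320:]=a
cv2.imwrite("pics/c3.png",out)
E
```

```text
time: 4.95
tcp_pos: [0.5057, -0.2007, 0.2759]
tcp_rot: [-0.001, -0.026, 1.0, 0.0]
force: [0.4, -0.2, -0.7]
opening: 0.0147
5.1 [ 0.50630412 -0.20119414  0.27734762] [ 0.34421671 -0.82209559 -0.64680801] [ 0.03172031  0.12550304 12.73470058] [317.39276578 263.10327574]
```

View pics/c3.png

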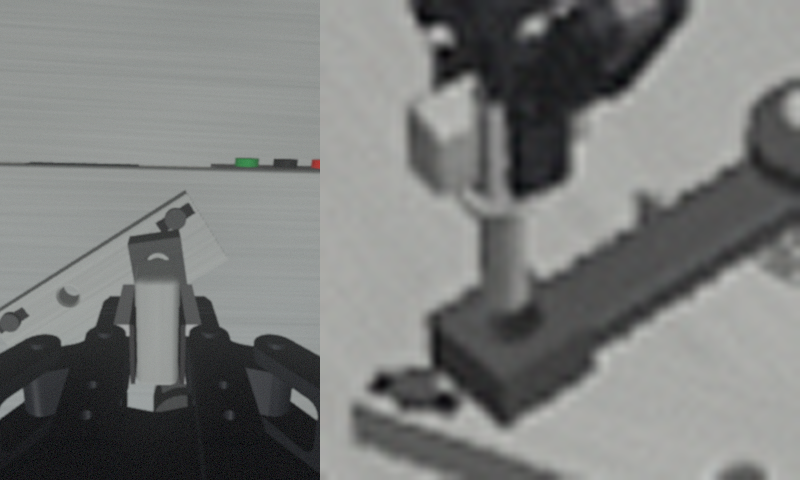

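The pin is upright just above the eye, with its tip at about (511,312) in the side crop and the hole at (522,318). Both views put it within the chamfer's capture range. I lower gently and watch the force.

```bash
python3 -m inch '[{"tx":0,"ty":0.05,"tz":0.5,"twist":0,"fingers":-1},{"tx":0,"ty":0.05,"tz":0.8,"twist":0,"fingers":-1},{"tx":0,"ty":0.05,"tz":0.9,"twist":0,"fingers":-1},{"tx":0,"ty":0.05,"tz":1.0,"twist":0,"fingers":-1}]'; python3 -m inch '[{"tx":0,"ty":0,"tz":0.1,"twist":0,"fingers":-1},{"tx":0,"ty":0,"tz":0.2,"twist":0,"fingers":-1},{"tx":0,"ty":0,"tz":0.2,"twist":0,"fingers":-1}]'
```

```text
time: 5.5
tcp_pos: [0.5061, -0.2006, 0.2667]
tcp_rot: [-0.0, -0.026, 1.0, 0.0]
force: [0.7, -0.4, -1.2]
opening: 0.015
time: 5.8
tcp_pos: [0.5063, -0.2006, 0.265]
tcp_rot: [0.0, -0.026, 1.0, -0.0]
force: [2.1, 0.6, -2.1]
opening: 0.0148
```

```bash
python3 -m inch '[{"tx":0,"ty":0,"tz":0.1,"twist":0,"fingers":-1},{"tx":0,"ty":0,"tz":0.2,"twist":0,"fingers":-1},{"tx":0,"ty":0,"tz":0.3,"twist":0,"fingers":-1},{"tx":0,"ty":0,"tz":0.3,"twist":0,"fingers":-1}]'; python3 -m inch '[{"tx":0,"ty":0,"tz":0.1,"twist":0,"fingers":-1},{"tx":0,"ty":0,"tz":0.2,"twist":0,"fingers":-1},{"tx":0,"ty":0,"tz":0.3,"twist":0,"fingers":-1},{"tx":0,"ty":0,"tz":0.3,"twist":0,"fingers":-1}]'
```

```text
time: 6.2
tcp_pos: [0.5063, -0.2006, 0.2618]
tcp_rot: [0.0, -0.026, 1.0, 0.0]
force: [2.8, 0.8, -1.9]
opening: 0.0151
time: 6.6
tcp_pos: [0.5063, -0.2006, 0.2588]
tcp_rot: [0.0, -0.026, 1.0, -0.0]
force: [4.4, 0.6, -2.6]
opening: 0.0149
```

A growing +x force means the pin rubs the robot-side wall of the eye, so I ease it toward +x.

```bash
python3 -m inch '[{"tx":-0.1,"ty":0,"tz":0,"twist":0,"fingers":-1},{"tx":-0.15,"ty":0,"tz":0,"twist":0,"fingers":-1},{"tx":-0.15,"ty":0,"tz":0.2,"twist":0,"fingers":-1},{"tx":-0.15,"ty":0,"tz":0.4,"twist":0,"fingers":-1},{"tx":-0.15,"ty":0,"tz":0.4,"twist":0,"fingers":-1}]'
python3 - <<'E'
from h import *
s=camera("side"); o=get_obs(); print(o['tcp_pos'],o['force'],o['moment'])
cv2.imwrite("pics/s4.png",cv2.resize(s[230:310,290:370],(560,560),interpolation=cv2.INTER_CUBIC))
E
```

```text
time: 7.1
tcp_pos: [0.5072, -0.2005, 0.2542]
tcp_rot: [-0.001, -0.026, 1.0, 0.0]
force: [-0.2, 0.6, -1.7]
opening: 0.0149
[ 0.50730604 -0.20048572  0.25445168] [-0.04107535  0.29108734 -1.66357968] [ 0.02854443  0.00917486 -0.0048244 ]
```

View pics/s4.png

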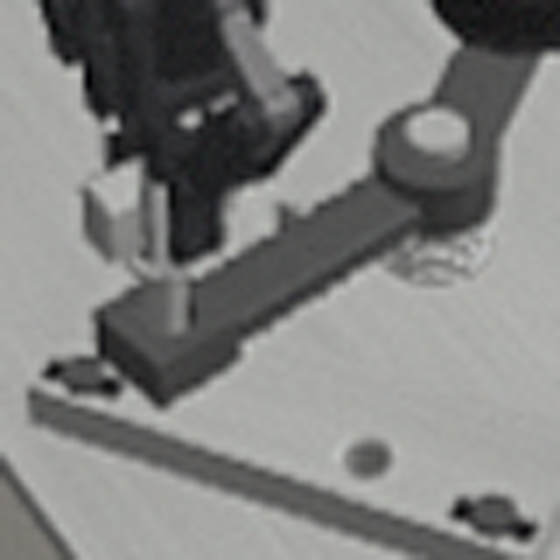

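The pin is in the eye (crop 175,320). The lock hole shows at (368,457). Next I compute arc waypoints.

```bash
cat >> h.py <<'E'
E_=np.array([.5073,-.2005]); th=.2014
P_=E_+.105*np.array([np.cos(th),np.sin(th)])
def arc(f,P=P_): return P-.105*np.array([np.cos(th+f),np.sin(th+f)])
def sh(a,b):
    d=(b-a)*100; return [round(float(v),2) for v in (-.9987*d[0]-.052*d[1], -.052*d[0]+.9987*d[1])]
E
python3 - <<'E'
from h import *
for f in np.arange(0.05,.75,.05): print(round(f,2),sh(arc(0),arc(f)),sh(arc(.3),arc(f)),sh(arc(.5),arc(f)),arc(f).round(4))
E
```

```text
0.05 [-0.09, -0.52] [0.83, 2.48] [1.93, 4.27] [ 0.5085 -0.2056]
0.1 [-0.21, -1.03] [0.72, 1.97] [1.81, 3.76] [ 0.5099 -0.2107]
0.15 [-0.35, -1.53] [0.58, 1.46] [1.67, 3.25] [ 0.5116 -0.2156]
0.2 [-0.52, -2.03] [0.41, 0.97] [1.5, 2.76] [ 0.5135 -0.2205]
0.25 [-0.71, -2.52] [0.22, 0.48] [1.31, 2.27] [ 0.5157 -0.2253]
0.3 [-0.93, -3.0] [-0.0, 0.0] [1.09, 1.79] [ 0.5181 -0.23  ]
0.35 [-1.17, -3.47] [-0.24, -0.47] [0.85, 1.32] [ 0.5207 -0.2345]
0.4 [-1.43, -3.92] [-0.5, -0.92] [0.59, 0.87] [ 0.5236 -0.2389]
0.45 [-1.71, -4.36] [-0.79, -1.36] [0.31, 0.43] [ 0.5267 -0.2432]
0.5 [-2.02, -4.79] [-1.09, -1.79] [-0.0, 0.0] [ 0.53   -0.2473]
0.55 [-2.35, -5.2] [-1.42, -2.2] [-0.33, -0.41] [ 0.5335 -0.2512]
0.6 [-2.7, -5.59] [-1.77, -2.59] [-0.68, -0.8] [ 0.5371 -0.2549]
0.65 [-3.06, -5.97] [-2.14, -2.97] [-1.04, -1.18] [ 0.541  -0.2585]
0.7 [-3.45, -6.32] [-2.52, -3.32] [-1.43, -1.53] [ 0.545  -0.2618]
```

```bash
python3 -m inch '[{"tx":0,"ty":0,"tz":0.2,"twist":0,"fingers":-1},{"tx":0,"ty":0,"tz":0.2,"twist":0,"fingers":-1},{"tx":-0.09,"ty":-0.52,"tz":0.2,"twist":0,"fingers":-1},{"tx":-0.21,"ty":-1.03,"tz":0.2,"twist":0,"fingers":-1},{"tx":-0.35,"ty":-1.53,"tz":0.2,"twist":0,"fingers":-1},{"tx":-0.35,"ty":-1.53,"tz":0.2,"twist":0,"fingers":-1}]' 90
```

```text
time: 7.75
tcp_pos: [0.512, -0.2162, 0.2528]
tcp_rot: [-0.0, -0.025, 1.0, 0.0]
force: [-1.8, 4.5, -1.5]
opening: 0.0147
```

```bash
python3 -m inch '[{"tx":-0.17,"ty":-0.5,"tz":0,"twist":0,"fingers":-1},{"tx":-0.36,"ty":-0.99,"tz":0,"twist":0,"fingers":-1},{"tx":-0.58,"ty":-1.47,"tz":0,"twist":0,"fingers":-1},{"tx":-0.58,"ty":-1.47,"tz":0,"twist":0,"fingers":-1},{"tx":-0.58,"ty":-1.47,"tz":0,"twist":0,"fingers":-1}]'; python3 -c "
from h import *
o=get_obs();print(o['tcp_pos'],o['tcp_rot'],o['moment'])"
```

```text
time: 8.25
tcp_pos: [0.5184, -0.2302, 0.2528]
tcp_rot: [-0.0, -0.025, 1.0, 0.0]
force: [-1.3, 4.2, -1.8]
opening: 0.0145
[ 0.51836214 -0.23019681  0.25276782] [-2.09106040e-04 -2.54591864e-02  9.99675840e-01  3.02540221e-05] [0.78428447 0.28940878 0.01640814]
```

Forces match the spring with almost no radial part, so the arc model holds. I go on to 0.5 rad.

```bash
python3 -m inch '[{"tx":-0.24,"ty":-0.47,"tz":0,"twist":0,"fingers":-1},{"tx":-0.5,"ty":-0.92,"tz":0,"twist":0,"fingers":-1},{"tx":-0.79,"ty":-1.36,"tz":0,"twist":0,"fingers":-1},{"tx":-1.09,"ty":-1.79,"tz":0,"twist":0,"fingers":-1},{"tx":-1.25,"ty":-2.0,"tz":0.2,"twist":0,"fingers":-1},{"tx":-1.25,"ty":-2.0,"tz":0.4,"twist":0,"fingers":-1},{"tx":-1.25,"ty":-2.0,"tz":0.4,"twist":0,"fingers":-1}]'
python3 - <<'E'
from h import *
w=get_calibration("wrist"); im=camera("wrist"); o=get_obs(); print(o['tcp_pos'],o['force'])
s=camera("side")
out=np.zeros((480,800,3),np.uint8); out[:,:320]=im[:,160:480]; out[:,320:]=cv2.resize(s[240:310,300:370],(480,480),interpolation=cv2.INTER_CUBIC)
cv2.imwrite("pics/c5.png",out); cv2.imwrite("pics/w5.png",im); np.save("w5.npy",w,allow_pickle=True)
E
```

```text
time: 8.95
tcp_pos: [0.5316, -0.2491, 0.2483]
tcp_rot: [-0.001, -0.026, 1.0, 0.0]
force: [-2.6, 5.4, -2.0]
opening: 0.0144
[ 0.53156272 -0.24901762  0.24837931] [-2.02148613  5.07922118 -2.57390129]
```

View pics/c5.png

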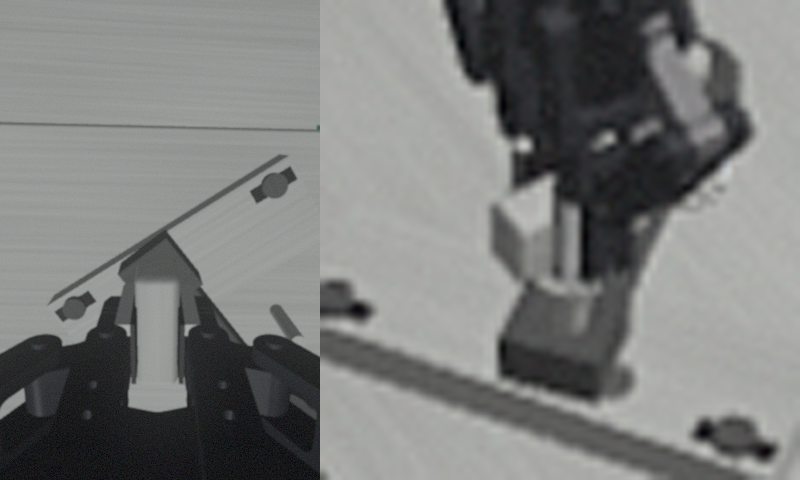

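The eye is now just short of the lock hole, whose edge shows at crop (622,380). I lower gently to touch the plate.

```bash
python3 -m inch '[{"tx":0,"ty":0,"tz":0.1,"twist":0,"fingers":-1},{"tx":0,"ty":0,"tz":0.2,"twist":0,"fingers":-1},{"tx":0,"ty":0,"tz":0.2,"twist":0,"fingers":-1}]'; python3 -m inch '[{"tx":0,"ty":0,"tz":0.1,"twist":0,"fingers":-1},{"tx":0,"ty":0,"tz":0.1,"twist":0,"fingers":-1}]';python3 -m inch '[{"tx":0,"ty":0,"tz":0.1,"twist":0,"fingers":-1},{"tx":0,"ty":0,"tz":0.1,"twist":0,"fingers":-1}]'
```

```text
time: 9.35
tcp_pos: [0.5316, -0.249, 0.2465]
tcp_rot: [-0.0, -0.026, 1.0, 0.0]
force: [-2.4, 5.2, -0.8]
opening: 0.0142
time: 9.55
tcp_pos: [0.5318, -0.2491, 0.2463]
tcp_rot: [-0.0, -0.026, 1.0, 0.0]
force: [-3.0, 6.0, 2.3]
opening: 0.0144
time: 9.75
tcp_pos: [0.5321, -0.2493, 0.2462]
tcp_rot: [0.0, -0.026, 1.0, -0.0]
force: [-4.4, 4.5, 6.4]
opening: 0.0144
```

Contact at TCP z ≈ 0.2464 with about 8 N of pressure. I sweep along the arc with that light touch.

```bash
python3 -m inch '[{"tx":-0.08,"ty":-0.10,"tz":0,"twist":0,"fingers":-1},{"tx":-0.17,"ty":-0.20,"tz":0,"twist":0,"fingers":-1},{"tx":-0.25,"ty":-0.30,"tz":0,"twist":0,"fingers":-1},{"tx":-0.34,"ty":-0.40,"tz":0,"twist":0,"fingers":-1},{"tx":-0.34,"ty":-0.40,"tz":0,"twist":0,"fingers":-1}]'; python3 -m inch '[{"tx":-0.09,"ty":-0.10,"tz":0,"twist":0,"fingers":-1},{"tx":-0.18,"ty":-0.19,"tz":0,"twist":0,"fingers":-1},{"tx":-0.18,"ty":-0.19,"tz":0,"twist":0,"fingers":-1}]'; python3 -m inch '[{"tx":-0.09,"ty":-0.10,"tz":0,"twist":0,"fingers":-1},{"tx":-0.18,"ty":-0.19,"tz":0,"twist":0,"fingers":-1},{"tx":-0.18,"ty":-0.19,"tz":0,"twist":0,"fingers":-1}]'
```

```text
time: 10.25
tcp_pos: [0.5358, -0.2533, 0.2461]
tcp_rot: [0.001, -0.026, 1.0, -0.0]
force: [-3.1, 4.8, 5.1]
opening: 0.0145
time: 10.55
tcp_pos: [0.5374, -0.255, 0.2454]
tcp_rot: [0.0, -0.026, 1.0, -0.0]
force: [-2.4, 3.6, 0.6]
opening: 0.0144
time: 10.85
tcp_pos: [0.539, -0.2565, 0.2446]
tcp_rot: [-0.001, -0.026, 1.0, 0.0]
force: [-2.8, 4.9, 0.2]
opening: 0.0142
```

The vertical force fell away and z dropped, so the tip is entering the hole. I push down gently.

```bash
python3 -m inch '[{"tx":-0.04,"ty":-0.05,"tz":0.1,"twist":0,"fingers":-1},{"tx":-0.04,"ty":-0.05,"tz":0.2,"twist":0,"fingers":-1},{"tx":-0.04,"ty":-0.05,"tz":0.2,"twist":0,"fingers":-1}]'; python3 -m inch '[{"tx":-0.04,"ty":-0.05,"tz":0.1,"twist":0,"fingers":-1},{"tx":-0.04,"ty":-0.05,"tz":0.1,"twist":0,"fingers":-1}]'
```

```text
time: 11.15
tcp_pos: [0.5393, -0.2569, 0.2424]
tcp_rot: [-0.001, -0.026, 1.0, 0.0]
force: [-3.0, 4.7, -1.1]
opening: 0.0146
time: 11.35
tcp_pos: [0.5398, -0.2573, 0.2414]
tcp_rot: [-0.001, -0.026, 1.0, 0.0]
force: [-2.6, 4.3, -1.0]
opening: 0.0144
```

```bash
python3 -m inch '[{"tx":0,"ty":0,"tz":0.1,"twist":0,"fingers":-1},{"tx":0,"ty":0,"tz":0.2,"twist":0,"fingers":-1},{"tx":0,"ty":0,"tz":0.3,"twist":0,"fingers":-1},{"tx":0,"ty":0,"tz":0.3,"twist":0,"fingers":-1}]'; python3 -m inch '[{"tx":0,"ty":0,"tz":0.1,"twist":0,"fingers":-1},{"tx":0,"ty":0,"tz":0.2,"twist":0,"fingers":-1},{"tx":0,"ty":0,"tz":0.3,"twist":0,"fingers":-1},{"tx":0,"ty":0,"tz":0.3,"twist":0,"fingers":-1}]'; python3 -c "
from h import *
o=get_obs();print(o['moment'],o['force'])"
```

```text
time: 11.75
tcp_pos: [0.5397, -0.2573, 0.2384]
tcp_rot: [-0.001, -0.026, 1.0, 0.0]
force: [-2.1, 5.1, -2.1]
opening: 0.0143
time: 12.15
tcp_pos: [0.5397, -0.2573, 0.2354]
tcp_rot: [-0.001, -0.026, 1.0, 0.0]
force: [-3.4, 5.9, -2.0]
opening: 0.0144
[ 0.96772978  0.51538382 -0.00585447] [-3.41009278  5.88410279 -2.03263023]
```

```bash
python3 -m inch '[{"tx":0,"ty":0,"tz":0.1,"twist":0,"fingers":-1},{"tx":0,"ty":0,"tz":0.2,"twist":0,"fingers":-1},{"tx":0,"ty":0,"tz":0.2,"twist":0,"fingers":-1}]'; python3 -m inch '[{"tx":0,"ty":0,"tz":0.1,"twist":0,"fingers":-1},{"tx":0,"ty":0,"tz":0.1,"twist":0,"fingers":-1}]'; python3 -m inch '[{"tx":0,"ty":0,"tz":0.1,"twist":0,"fingers":-1},{"tx":0,"ty":0,"tz":0.1,"twist":0,"fingers":-1}]'
```

```text
time: 12.45
tcp_pos: [0.5397, -0.2573, 0.2334]
tcp_rot: [-0.001, -0.026, 1.0, 0.0]
force: [-2.8, 5.3, -1.4]
opening: 0.0146
time: 12.65
tcp_pos: [0.5398, -0.2573, 0.2325]
tcp_rot: [-0.001, -0.026, 1.0, 0.0]
force: [-2.0, 5.6, -0.8]
opening: 0.0145
time: 12.85
tcp_pos: [0.5401, -0.2576, 0.2324]
tcp_rot: [0.0, -0.026, 1.0, -0.0]
force: [-3.5, 5.3, 2.7]
opening: 0.0146
```

The collar is seated: it stopped 14 mm below the plate contact height. I ease back so the plate takes the spring load before I release.

```bash
python3 -m inch '[{"tx":0.05,"ty":0.07,"tz":0,"twist":0,"fingers":-1},{"tx":0.1,"ty":0.14,"tz":0,"twist":0,"fingers":-1},{"tx":0.1,"ty":0.14,"tz":0,"twist":0,"fingers":-1}]'; python3 -m inch '[{"tx":0.05,"ty":0.05,"tz":0,"twist":0,"fingers":-1},{"tx":0.05,"ty":0.05,"tz":0,"twist":0,"fingers":-1}]'; python3 -c "
from h import *
o=get_obs();print(o['moment'],o['force'],o['tcp_pos'])"
```

```text
time: 13.15
tcp_pos: [0.5391, -0.2566, 0.2324]
tcp_rot: [0.0, -0.026, 1.0, -0.0]
force: [-2.3, 3.6, 2.0]
opening: 0.0147
time: 13.35
tcp_pos: [0.5389, -0.2564, 0.2324]
tcp_rot: [0.001, -0.026, 1.0, -0.001]
force: [-0.6, 0.4, 2.0]
opening: 0.0144
[ 0.01457506 -0.09032529 -0.02360534] [-0.56140174  0.37015518  1.95628203] [ 0.53893636 -0.25640026  0.23236988]
```

Force and moment are near zero, so the plate carries the load. I open gradually.

```bash
python3 -m inch '[{"tx":0,"ty":0,"tz":0,"twist":0,"fingers":-0.6},{"tx":0,"ty":0,"tz":0,"twist":0,"fingers":-0.45},{"tx":0,"ty":0,"tz":0,"twist":0,"fingers":-0.3},{"tx":0,"ty":0,"tz":0,"twist":0,"fingers":-0.2},{"tx":0,"ty":0,"tz":0,"twist":0,"fingers":-0.1},{"tx":0,"ty":0,"tz":0,"twist":0,"fingers":-0.1}]'
python3 -m inch '[{"tx":0,"ty":0,"tz":-1,"twist":0,"fingers":-0.1},{"tx":0,"ty":0,"tz":-3,"twist":0,"fingers":-0.1},{"tx":0,"ty":0,"tz":-6,"twist":0,"fingers":-0.1},{"tx":0,"ty":0,"tz":-10,"twist":0,"fingers":-0.1},{"tx":0,"ty":0,"tz":-14,"twist":0,"fingers":-0.1},{"tx":0,"ty":0,"tz":-14,"twist":0,"fingers":-0.1}]'
python3 - <<'E'
from h import *
im=camera("wrist"); s=camera("side"); o=get_obs(); print(o['tcp_pos'],o['force'],o['opening'])
out=np.zeros((480,800,3),np.uint8); out[:,:320]=im[:,160:480]; out[:,320:]=cv2.resize(s[220:320,290:390],(480,480),interpolation=cv2.INTER_CUBIC)
cv2.imwrite("pics/c6.png",out)
t=camera("top"); a,b=cv2.imread("pics/top0.png").astype(int),t.astype(int)
for n,(x0,x1,y0,y1) in dict(tools=(170,212,170,300),bowl=(450,520,275,345)).items(): print(n,np.abs(a-b)[y0:y1,x0:x1].max(2).__gt__(25).sum())
E
```

```text
time: 13.95
tcp_pos: [0.5386, -0.256, 0.2318]
tcp_rot: [-0.0, -0.026, 1.0, -0.0]
force: [-0.0, -0.8, -0.5]
opening: 0.0386
time: 14.55
tcp_pos: [0.5403, -0.2569, 0.3808]
tcp_rot: [0.005, -0.026, 1.0, -0.003]
force: [0.3, -0.0, 0.1]
opening: 0.0384
[ 0.53909964 -0.25624081  0.37438253] [-0.74449871  0.72005388 -0.52774689] 0.03837707973917066
tools 81
bowl 0
```

View pics/c6.png

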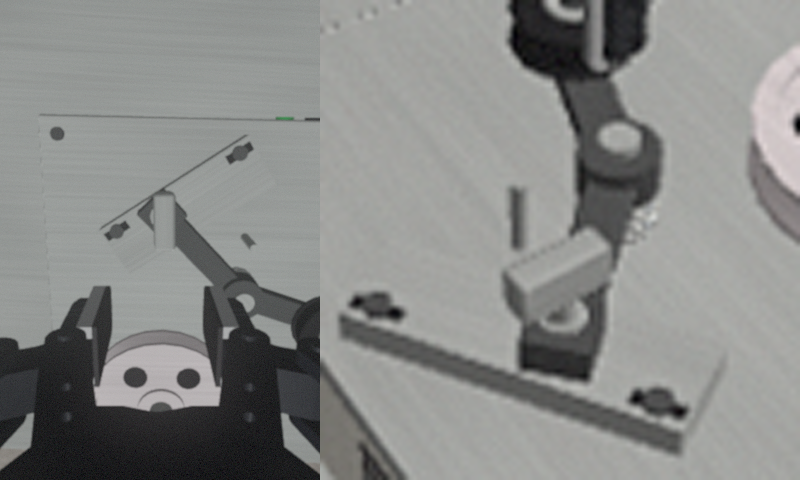

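The pin stands upright at crop (560,290) with its collar on the eye. The arm is held back and the gripper is clear, so I hand in.

```bash
python3 -c "
from bench import *
print(job_done(), get_obs()['time'])"
```

```text
the job is handed in; nothing more can be done
the job is handed in; nothing more can be done
```

The locking pin is fully home in the lock plate and holds the tension arm back. I handed the job in at about 15 s of robot time; hand-in gives no verdict.

- **What I did:** I took the pin from the block and put it through the eye, correcting about 1.5 mm when it rubbed the wall. I swung the arm back and felt along the plate with about 8 N. The pin dropped into the hole at about 0.63 rad, estimated from the arm's path. I then eased the spring load onto the plate and opened the fingers.
- **Seating:** The collar stopped 14 mm below the height where the tip touched the plate, exactly the expected depth. Lateral force was down to about 0.7 N before release.
- **Final pictures:** The pin looks upright with its collar on the eye, the arm stayed back after release, and the gripper was about 14 cm higher and clear.
- **Other items:** The bowl area of the top view did not change. In the tool and bottle area 81 pixels changed; I put that down to the missing pin but did not check each item separately.
- **Disagreements:** The side camera placed the eye and lock hole 2–5 mm from where the wrist and top cameras did. I relied on the wrist view and on touch. The force readings suggested the eye was about 1.5 mm further in +x than the wrist view said, the same direction the side camera pointed. One gripper command was refused because I left out some values; nothing moved, and I resent it in full.

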